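# Set the blank warming-tray selector to its third click and start it

## Task

Set the warming tray to level three: its round black selector is blank, so turn it anticlockwise (seen from above) until you feel the end stop, without forcing the stop, then count exactly three clicks clockwise. Only then push the green start button fully in, so that it stays in, and let go. Do not start the tray on any other setting, and leave the bowl, the small dish and the salt shaker standing where they are.

Things in the scene. Friction and masses are not known exactly. Their poses are not given: they have to be found in the camera images.
- warmer: electric warming tray, steel box with a black plate, 280 (its x) x 220 (its y) x 50 mm high, fixed to the worktop. Origin at the centre of its underside, z up, its front (control strip) faces its own -x. On the strip, in its frame: selector axis at x -95, y +45 mm; start button at x -95, y -45 mm.
- knob_grip (a point): point fixed to the tray on the selector's vertical axis, 83 mm above the worktop, the height at which to grip (axes are the tray's; it does not turn with the knob). The selector is a plain round black ribbed knob without pointer, 40 mm diameter where gripped (62 to 88 mm above the worktop), over a 49 mm skirt. Let go, it settles in the nearest rest.
- knob_top (a point): point fixed to the tray on the selector's axis, at the knob's flat top, 93 mm above the worktop. The knob rests in six places: off, at the anticlockwise end stop (the stop is 3 degrees beyond the rest), then five clicks clockwise, unevenly spaced, 23 to 36 degrees apart; a like stop ends them. It starts on click 4 or 5.
- knob_axis (a point): point fixed to the tray on the selector's axis at the control strip, 50 mm above the worktop. Feel of the knob: it resists hardest (0.15 to 0.35 N m) on leaving a rest, less and less up to the crest halfway to the next, then pulls onward as strongly till the next rest catches it; friction 0.012 N m. At an end stop the torque climbs steeply past 0.4 N m.
- stop_slip (a joint): slip of the end stops in the tray, rad, 0 as found, negative when the anticlockwise stop has been forced. The stops hold up to 0.75 N m and slip beyond that; slipped by 0.2 rad they count as broken.
- start_top (a point): centre of the top of the green round start button, 25 mm diameter; 60 mm above the worktop when out, moves down with the button.
- start (a joint): travel of the start button, m: 0 out, 0.008 fully in (at its stop). It moves with about 4 N and stays where it is pushed.
- wrong_start (a joint): travel of a trip plate inside the tray, m: 0 in order. It is pushed down, for good, when the start button is pushed in by more than 2 mm while the selector is not at rest on the third click; on the third click the button goes in and the plate stays at 0.
- bowl: loose white bowl, 130 mm wide, 55 mm high, standing on the tray's black plate; origin under its centre.
- sauce_dish: loose small white stoneware dish (ramekin), 61 mm wide, 37 mm high, standing on the tray's black plate, behind and to the left of the bowl; origin under its centre.
- salt_shaker: loose glass salt shaker with a grey top, 44 mm diameter, 90 mm high, to the left of the tray; origin under its centre.
There are look-alikes about, which are no part of the job. Of the things like the bowl, leave any that is purple; of the rest the larger one is meant. Leave any red look-alike of the sauce_dish alone.

How it is judged:
At the end, for the whole second after the job is handed in: The start button is in by more than 6.5 mm, the trip plate has moved less than 1.5 mm (which is so only if the selector was on its third click), the end stops have slipped less than 0.2 rad, and bowl, small dish and salt shaker stand within 30 mm of where they were, the bowl at rest (value of joint start above 0.0065 m and value of joint wrong_start below 0.0015 m and value of joint stop_slip between -0.2 and 0.2 rad and not (distance of bowl from where it was at the start of the episode above 0.03 m or angle between bowl's own z axis and vertical above 0.35 rad) and not (distance of sauce_dish from where it was at the start of the episode above 0.03 m or angle between sauce_dish's own z axis and vertical above 0.35 rad) and not (distance of salt_shaker from where it was at the start of the episode above 0.03 m or angle between salt_shaker's own z axis and vertical above 0.35 rad) and linear speed of bowl below 0.02 m/s); the robot touches nothing.
It fails at once if the tray was started on a setting other than the third click (value of joint wrong_start above 0.0015 m).
It fails at once if an end stop of the selector was forced (slipped by 0.2 rad) (value of joint stop_slip below -0.2 rad or value of joint stop_slip above 0.2 rad).
It fails at once if the bowl was moved by more than 30 mm or tipped (distance of bowl from where it was at the start of the episode above 0.03 m or angle between bowl's own z axis and vertical above 0.35 rad).
It fails at once if the small dish was moved by more than 30 mm or tipped (distance of sauce_dish from where it was at the start of the episode above 0.03 m or angle between sauce_dish's own z axis and vertical above 0.35 rad).
It fails at once if the salt shaker was moved by more than 30 mm or tipped (distance of salt_shaker from where it was at the start of the episode above 0.03 m or angle between salt_shaker's own z axis and vertical above 0.35 rad).
It also fails if it takes over 72 s, if anything falls off the work surface, if the arm or the gripper's body presses on something with over 40 N, if the wrist force passes 120 N, or if a joint passes its speed limit or range.

## Robot

A 6-joint arm with a two-finger parallel gripper is mounted at the origin on a cart in front of the work surface, level with it; the furniture and walls round the work are solid. World frame = base frame: x ahead of the robot, y to its left, z up, the work surface at z = 0. Lengths are in m, angles in rad, forces in N, time in s.
With the tool pointing down it reaches from about 0.25 to 0.775 m from the base axis. Payload 4 kg.
Tool frame: the origin (TCP) lies at the centre of the arm's flange, where the gripper is bolted on; the fingertips stand 199 mm ahead of it and the grasp point (between the pads) lies 180 mm ahead of it (robot.tcp_to_tips is the z of the fingertips in the tool frame, in m); z points along the fingers, y is the line along which they close (so a half turn about z gives the same grasp; the last joint's range is limited). The gripper opens to 94 mm and grips with 3 to 60 N. Pads are 16 mm wide; open, the fingers measure 119 mm over their backs; the gripper's body (75 mm by 177 mm) begins 78 mm behind the grasp point.
Start: joints at [-1.452, 0.087, 1.371, -0, 1.684, -0.103], TCP at [0.121, -0.537, 0.405] pointing down, gripper open.
Joint ranges: [-3.1, 3.1], [-0.76, 2.03], [0.27, 2.55], [-1.08, 4.22], [0.17, 2.65], [-2.57, 2.57]. Speed limits (rad/s): [2.79, 2.79, 3.14, 3.14, 3.14, 3.14].

## Interface

Orientations are given as [roll, pitch, yaw] about the fixed x, y, z axes, in that order (R = Rz(yaw) Ry(pitch) Rx(roll)).
In Python, from bench import robot gives the robot as it stands.
- The arm moves only by the tool play_rows, never from a script. Its arguments are lists of equal length, an entry for each row: "translation": the shift along the tool's x, y, z scaled (see below), a list of three; "twist": the turn, a rotation vector about the tool's x, y, z scaled (see below), a list of three; "gripper": the opening, from -1 (shut) to 1 (fully open). A call has 1 to 8 rows; each row shifts and turns the commanded pose from where the row before left it, along the tool's axes as they then stand; what a row does not reach is not made up. The controller multiplies each number of a shift by 0.04 m and each number of a turn by 0.1 rad. A row lasts 1/10 s, in which the tool goes at most 50 mm and 8.59 degrees, less where a joint would pass 70% of its speed; a pose out of reach is approached as far as the arm can. A call with a number of a shift or a turn outside -1 to 1 is refused whole. A call with a gripper value outside its range is refused whole. The fingers move at their own pace and stop on an object; the grip force is fixed at half the most. Time passes only in rows, so rows that do not move let the fingers close. It gives the time, the measured TCP pose, the force, the opening and the grip force at its end, in the units of the state.
- robot.get_obs(): the state, without advancing time (a new reading comes with each control period).
- robot.snapshot(name): name is "scene" or "top" or "wrist"; returns the picture (400x640x3 uint8, red, green, blue); there is no depth.
- robot.camera_model(name): a dict with "camera_matrix" (3x3 intrinsics, pixels), "rvec" (rotation vector, rad) and "tvec" (3), from world to camera coordinates, as OpenCV has them. Camera axes: x right, y down, z forward; pixel columns grow to the right and rows downward; lengths in m; the calibration is good to about 2 mm. A picture is of the moment at which its call begins: read the wrist's pose just before it. camera_model takes no time and is no camera call; for the wrist camera it gives the pose at the moment of the call.
- robot.close_job(): hands the job in; it is judged then, once.
Trained networks look in the newest picture that a camera, given by its name, has taken for a name from the list of things; names that differ only in an ending like _2 or _b are one class to them, and where a whole thing is asked for, a point or a joint stands for the part that bears it (a point fixed in the world has none). Each returns a list of dicts, best first, with "score" (0 to 1); they miss things now and then, are a little off and sometimes report something else, mostly with a low value. They report only what shows in the picture. A call takes as long as a camera call. They do not tell look-alikes from the thing itself.
- robot.recognise(name, camera): "centre" ([x, y, z] in m, in world coordinates, good to about 4 mm: the middle of the surface that is visible of it).
- robot.spot_point(name, camera): "centre" ([x, y, z] in m, in world coordinates, good to about 4 mm: a listed point, or the origin of a listed thing).
The state is a dict: "time": time; "joint_positions": joint angles; "qvel": joint speeds; "joint_torque": joint torques, N m; "tool_pos": TCP position; "ee_rot": TCP orientation; "wrist_force": force on the tool from outside, world axes, zero at the start; "wrist_torque": the same for the moment, N m; "width": finger opening in m; "finger_force": force on a finger pad.
Only numpy, scipy, OpenCV 4.12 (cv2) and the standard library are available. Lean on these libraries where they do the work, as an engineer would, in place of code of your own. Each camera call takes 0.05 s, during which the arm holds its last target. There are 200 camera calls.

## Working session

There is one attempt and no reset: what is moved stays moved. The work goes in short steps, Python scripts to look and compute and a tool call to move; the robot and the scene stay as the last step left them, time stands still between calls to the robot, and variables do not carry over. Pictures are saved under pics/ and viewed, at most 10 in all, crops included, and the job is handed in when it is done.

Besides the shell and the picture viewer there is one more tool, called after "Request:" as name(argument=value, ...) on one line, values as JSON. play_rows: Moves the arm, as the interface text tells. Its arguments: {"type":"object","properties":{"translation":{"type":"array","items":{"type":"array","items":{"type":"number","minimum":-1,"maximum":1}}},"twist":{"type":"array","items":{"type":"array","items":{"type":"number","minimum":-1,"maximum":1}}},"gripper":{"type":"array","items":{"type":"number"}}},"required":["translation","twist","gripper"]}

```bash
mkdir -p pics; python3 - <<'E'
from bench import robot
import cv2,numpy as np
o=robot.get_obs();print(o)
for c in("scene","top"):
    cv2.imwrite(f"pics/{c}0.png",robot.snapshot(c)[:,:,::-1])
    for n in("knob_top","knob_grip","start_top","warmer","bowl","sauce_dish","salt_shaker"):
        print(c,n,[(np.round(d["centre"],3).tolist(),round(d["score"],2)) for d in robot.spot_point(n,c)[:3]])
E
```

```text
{'time': 0.0, 'joint_positions': array([-1.45208700e+00,  8.79437498e-02,  1.37224388e+00, -6.66996662e-06,
        1.68358573e+00, -1.03093146e-01]), 'qvel': array([ 0.00085787, -0.00065139,  0.00144657, -0.00050712,  0.00106468,
       -0.00043864]), 'joint_torque': array([ 7.10555651e-04, -3.40173697e+01, -3.02428937e+01,  7.18958932e-02,
        3.28545808e-02, -1.60071745e-04]), 'tool_pos': array([ 0.12097836, -0.53641456,  0.40351512]), 'ee_rot': array([-3.13942285e+00, -2.17823295e-04,  2.21801494e-01]), 'wrist_force': array([ 0.60972988, -0.60811743,  0.03091171]), 'wrist_torque': array([-0.01984289, -0.00934875,  0.01509438]), 'finger_force': 0.0, 'width': 0.09387903000409158}
scene knob_top []
scene knob_grip [([0.466, -0.25, 0.081], 0.63)]
scene start_top [([0.453, -0.341, 0.062], 0.43)]
scene warmer [([0.554, -0.308, 0.003], 0.76)]
scene bowl [([0.588, -0.346, 0.048], 0.83), ([0.422, -0.743, 0.002], 0.61), ([0.464, -0.522, -0.001], 0.59)]
scene sauce_dish [([0.376, -0.13, -0.001], 0.58), ([0.656, -0.261, 0.05], 0.45)]
scene salt_shaker [([0.371, -0.001, 0.002], 0.57)]
top knob_top [([0.464, -0.255, 0.094], 0.72)]
top knob_grip [([0.463, -0.255, 0.079], 0.67)]
top start_top [([0.457, -0.337, 0.062], 0.53)]
top warmer [([0.554, -0.309, 0.002], 0.81)]
top bowl [([0.589, -0.343, 0.05], 0.86), ([0.466, -0.516, 0.001], 0.73), ([0.426, -0.746, 0.001], 0.67)]
top sauce_dish [([0.655, -0.26, 0.049], 0.83), ([0.369, -0.128, -0.0], 0.78), ([0.376, -0.004, -0.002], 0.58)]
top salt_shaker [([0.374, -0.003, 0.0], 0.51)]
```

View pics/top0.png

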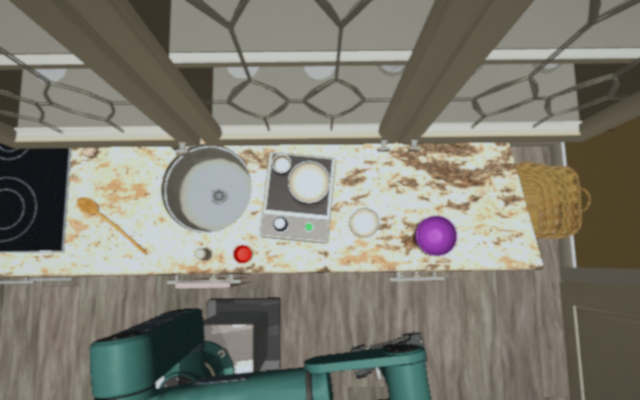

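View pics/scene0.png

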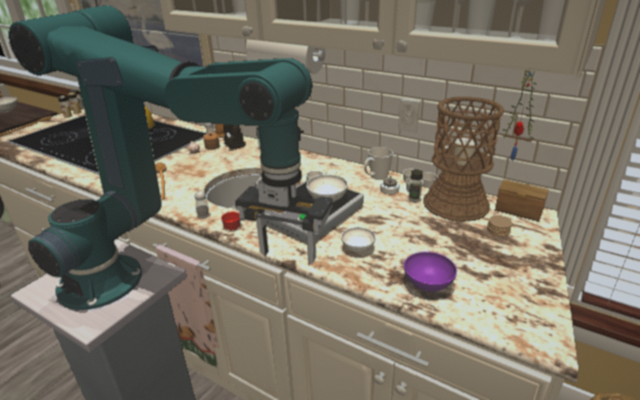

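The top view shows the tray at about (298,197), with the knob at (280,224) and the green button at (308,227). The white bowl (308,182) and the white dish (283,163) stand on the plate. The shaker is at (203,253). The look-alikes (red dish, purple bowl, small bowl) stand off the tray. The network results agree with this, so I'll move above the knob.

Request:
play_rows(translation=[[0.83,-0.41,0],[0.83,-0.41,0],[0.83,-0.41,0],[0.83,-0.41,0],[0.83,-0.41,0],[0.83,-0.41,0],[0.83,-0.41,0],[0.83,-0.41,0]], twist=[[0,0,0],[0,0,0],[0,0,0],[0,0,0],[0,0,0],[0,0,0],[0,0,0],[0,0,0]], gripper=[1,1,1,1,1,1,1,1])

```text
time: 1.6
tool_pos: [0.3522, -0.3489, 0.4049]
ee_rot: [3.141, -0.0, 0.222]
wrist_force: [-0.0, -0.7, -0.3]
width: 0.0941
finger_force: 0.0
```

Request:
play_rows(translation=[[0.83,-0.41,0],[0.83,-0.41,0],[0.83,-0.41,0],[0.4,-0.2,0],[0,0,0],[0,0,0],[0,0,0],[0,0,0]], twist=[[0,0,0],[0,0,0],[0,0,0],[0,0,0],[0,0,1],[0,0,1],[0,0,1],[0,0,1]], gripper=[1,1,1,1,1,1,1,1])

```text
time: 2.4
tool_pos: [0.4515, -0.2687, 0.4047]
ee_rot: [3.141, -0.0, -0.182]
wrist_force: [-0.1, -0.3, 0.4]
width: 0.0941
finger_force: 0.0
```

Request:
play_rows(translation=[[0,0,0],[0,0,0],[0,0,0],[0,0,0],[0,0,0],[0,0,0],[0,0,0],[0,0,0]], twist=[[0,0,1],[0,0,1],[0,0,1],[0,0,1],[0,0,1],[0,0,1],[0,0,1],[0,0,1]], gripper=[1,1,1,1,1,1,1,1])

```text
time: 3.2
tool_pos: [0.4514, -0.2689, 0.4047]
ee_rot: [3.142, -0.0, -0.982]
wrist_force: [-0.9, -0.8, -0.0]
width: 0.094
finger_force: 0.0
```

```bash
cat > h.py <<'E'
from bench import robot
import numpy as np,cv2
from scipy.spatial.transform import Rotation as R
def st():
    o=robot.get_obs(); print("t",round(o["time"],2),"pos",np.round(o["tool_pos"],4),"rpy",np.round(o["ee_rot"],4),"F",np.round(o["wrist_force"],2),"M",np.round(o["wrist_torque"],3),"w",round(o["width"],4),"ff",round(o["finger_force"],1),"q6",round(o["joint_positions"][5],3)); return o
def need(o,xyz):  # tool-axes shift in row units
    d=R.from_euler("xyz",o["ee_rot"]).inv().apply(np.array(xyz)-o["tool_pos"]); print("need rows-units",np.round(d/.04,3))
E
python3 - <<'E'
from h import *
o=st()
cv2.imwrite("pics/w1.png",robot.snapshot("wrist")[:,:,::-1])
for n in("knob_top","knob_grip","start_top","bowl","warmer"):
    for c in("wrist","top"):
        if c=="top": robot.snapshot(c) if n=="knob_top" else 0
        print(c,n,[(np.round(d["centre"],4).tolist(),round(d["score"],2)) for d in robot.spot_point(n,c)[:2]])
E
```

```text
t 3.2 pos [ 0.4514 -0.2689  0.4047] rpy [ 3.1416e+00 -1.0000e-04 -9.8230e-01] F [-0.93 -0.8  -0.02] M [ 0.081 -0.038 -0.063] w 0.094 ff 0.0 q6 1.908
wrist knob_top [([0.4686, -0.2536, 0.0922], 0.6)]
top knob_top [([0.4626, -0.2538, 0.0893], 0.91), ([0.5893, -0.3478, 0.0493], 0.37)]
wrist knob_grip [([0.4662, -0.2532, 0.0834], 0.56)]
top knob_grip [([0.4637, -0.2564, 0.0772], 0.6)]
wrist start_top []
top start_top [([0.4587, -0.3367, 0.0604], 0.37), ([0.5515, -0.3053, 0.0037], 0.31)]
wrist bowl [([0.5929, -0.3457, 0.0529], 0.95), ([0.4638, -0.2565, 0.0878], 0.54)]
top bowl [([0.4244, -0.7457, -0.0006], 0.96), ([0.4683, -0.5173, 0.0014], 0.9)]
wrist warmer [([0.555, -0.3063, -0.0012], 0.62)]
top warmer [([0.5515, -0.3051, 0.0027], 0.66)]
```

View pics/w1.png

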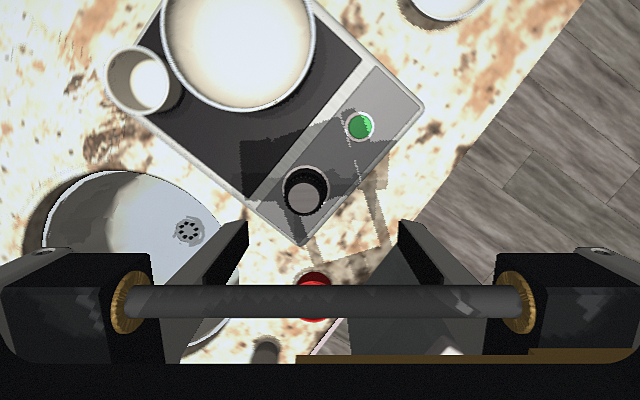

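```bash
python3 - <<'E'
from h import *
o=st(); m=robot.camera_model("wrist")
for p in([.465,-.2545,.093],[.457,-.340,.060]):
    print(cv2.projectPoints(np.array([p]),m["rvec"],m["tvec"],m["camera_matrix"],None)[0].ravel())
need(o,[.465,-.2545,.265])
im=cv2.imread("pics/w1.png");hsv=cv2.cvtColor(im,cv2.COLOR_BGR2HSV)
g=(hsv[...,0]>45)&(hsv[...,0]<85)&(hsv[...,1]>120)
n,l,s,c=cv2.connectedComponentsWithStats(g.astype(np.uint8));print(s[1:6],c[1:6])
# back-project green centre at z=.06
i=np.argmax(s[1:,4])+1;Rm=cv2.Rodrigues(m["rvec"])[0];t=np.ravel(m["tvec"])
d=Rm.T@np.linalg.solve(m["camera_matrix"],[*c[i],1]);C=-Rm.T@t;print(C+d*(.06-C[2])/d[2])
E
```

```text
t 3.8 pos [ 0.4514 -0.2689  0.4047] rpy [ 3.1415e+00 -1.0000e-04 -9.7790e-01] F [-0.47 -0.06 -0.  ] M [0.131 0.018 0.03 ] w 0.0939 ff 0.0 q6 1.904
[302.9569356  195.38653016]
[355.81253306 126.37211616]
need rows-units [-0.109 -0.483  3.492]
[[179 105   1   1   1]
 [349 115  23  24 406]
 [301 169   1   1   1]
 [304 173   1   1   1]
 [310 173   1   1   1]] [[179.         105.        ]
 [359.65763547 126.47044335]
 [301.         169.        ]
 [304.         173.        ]
 [310.         173.        ]]
[ 0.45359415 -0.34217209  0.06      ]
```

The wrist view shows the knob top at about (304,196) and the green button at (360,126). Both match the estimates. Next I'll turn, centre and descend to grip height.

Request:
play_rows(translation=[[-0.29,-0.4,0],[0,0,0],[0,0,0],[0,0,0],[0,0,0.8],[0,0,0.8],[0,0,0.8],[0,0,0]], twist=[[0,0,0],[0,0,1],[0,0,1],[0,0,1],[0,0,1],[0,0,0],[0,0,0],[0,0,0]], gripper=[1,1,1,1,1,1,1,1])

```text
time: 4.6
tool_pos: [0.4569, -0.2494, 0.3035]
ee_rot: [3.134, 0.008, -1.378]
wrist_force: [0.3, 0.2, -1.0]
width: 0.0937
finger_force: 0.0
```

```bash
python3 - <<'E'
from h import *
o=st();need(o,[.465,-.2545,.265])
E
```

```text
t 4.6 pos [ 0.4569 -0.2494  0.3035] rpy [ 3.1341  0.0077 -1.3781] F [ 0.32  0.2  -1.01] M [ 0.114 -0.062  0.032] w 0.0937 ff 0.0 q6 2.34
need rows-units [ 0.171 -0.183  0.959]
```

Request:
play_rows(translation=[[0.17,-0.18,0],[0,0,0.5],[0,0,0.46],[0,0,0],[0,0,0]], twist=[[0,0,0],[0,0,0],[0,0,0],[0,0,0],[0,0,0]], gripper=[1,1,1,1,1])

```text
time: 5.1
tool_pos: [0.4674, -0.2562, 0.2723]
ee_rot: [-3.139, -0.002, -1.378]
wrist_force: [-0.4, -0.8, 0.9]
width: 0.0942
finger_force: 0.0
```

```bash
python3 - <<'E'
from h import *
o=st();need(o,[.465,-.2545,.265])
E
```

```text
t 5.1 pos [ 0.4674 -0.2562  0.2723] rpy [-3.1394e+00 -2.4000e-03 -1.3782e+00] F [-0.45 -0.85  0.87] M [ 0.082 -0.101  0.014] w 0.0942 ff 0.0 q6 2.341
need rows-units [-0.055  0.052  0.183]
```

Request:
play_rows(translation=[[-0.05,0.05,0.18],[0,0,0],[0,0,0],[0,0,0],[0,0,0],[0,0,0],[0,0,0],[0,0,0]], twist=[[0,0,0],[0,0,0],[0,0,0],[0,0,0],[0,0,0],[0,0,0],[0,0,0],[0,0,0]], gripper=[1,-1,-1,-1,-1,-1,-1,-1])

```text
time: 5.9
tool_pos: [0.4642, -0.2541, 0.2631]
ee_rot: [3.142, -0.0, -1.378]
wrist_force: [1.1, -0.1, 0.6]
width: 0.0416
finger_force: 0.0
```

```bash
python3 - <<'E'
from h import *
o=st()
E
```

```text
t 5.9 pos [ 0.4642 -0.2541  0.2631] rpy [ 3.1415e+00 -1.0000e-04 -1.3782e+00] F [ 1.05 -0.1   0.64] M [ 0.048 -0.035  0.003] w 0.0416 ff 0.0 q6 2.341
```

Request:
play_rows(translation=[[0,0,0],[0,0,0],[0,0,0]], twist=[[0,0,0],[0,0,0],[0,0,0]], gripper=[-1,-1,-1])

```text
time: 6.2
tool_pos: [0.4641, -0.2541, 0.2631]
ee_rot: [3.141, -0.0, -1.378]
wrist_force: [-0.2, -0.2, 0.6]
width: 0.04
finger_force: 30.0
```

```bash
python3 - <<'E'
from h import *
o=st()
E
```

```text
t 6.2 pos [ 0.4641 -0.2541  0.2631] rpy [ 3.1412e+00 -1.0000e-04 -1.3782e+00] F [-0.19 -0.2   0.56] M [ 0.115  0.093 -0.052] w 0.04 ff 30.0 q6 2.341
```

Request:
play_rows(translation=[[0,0,0],[0,0,0]], twist=[[0,0,-0.8],[0,0,0]], gripper=[-1,-1])

```text
time: 6.4
tool_pos: [0.4641, -0.2544, 0.2631]
ee_rot: [3.141, -0.001, -1.3]
wrist_force: [-1.4, -2.2, 1.1]
width: 0.0398
finger_force: 30.0
```

```bash
python3 - <<'E'
from h import *
o=st()
E
```

```text
t 6.4 pos [ 0.4641 -0.2544  0.2631] rpy [ 3.1413e+00 -6.0000e-04 -1.2996e+00] F [-1.4  -2.23  1.06] M [-0.138  0.182 -0.412] w 0.0398 ff 30.0 q6 2.262
```

Request:
play_rows(translation=[[0,0,0],[0,0,0]], twist=[[0,0,-0.8],[0,0,0]], gripper=[-1,-1])

```text
time: 6.6
tool_pos: [0.4642, -0.2542, 0.2631]
ee_rot: [3.141, -0.0, -1.22]
wrist_force: [-0.7, -0.4, -0.5]
width: 0.0399
finger_force: 30.0
```

```bash
python3 -c "from h import *;st()"
```

```text
t 6.6 pos [ 0.4642 -0.2542  0.2631] rpy [ 3.1413e+00 -5.0000e-04 -1.2197e+00] F [-0.71 -0.43 -0.5 ] M [-0.113  0.149 -0.278] w 0.0399 ff 30.0 q6 2.183
```

Request:
play_rows(translation=[[0,0,0],[0,0,0]], twist=[[0,0,-0.8],[0,0,0]], gripper=[-1,-1])

```text
time: 6.8
tool_pos: [0.4642, -0.2541, 0.263]
ee_rot: [3.141, -0.0, -1.14]
wrist_force: [0.6, -1.0, 1.4]
width: 0.0396
finger_force: 30.0
```

```bash
python3 -c "from h import *;st()"
```

```text
t 6.8 pos [ 0.4642 -0.2541  0.263 ] rpy [ 3.1414e+00 -1.0000e-04 -1.1403e+00] F [ 0.57 -1.01  1.44] M [-0.105 -0.199 -0.081] w 0.0396 ff 30.0 q6 2.103
```

Request:
play_rows(translation=[[0,0,0],[0,0,0]], twist=[[0,0,-0.8],[0,0,0]], gripper=[-1,-1])

```text
time: 7.0
tool_pos: [0.4643, -0.254, 0.2632]
ee_rot: [-3.141, -0.0, -1.061]
wrist_force: [-2.7, 0.4, 2.5]
width: 0.0399
finger_force: 30.0
```

```bash
python3 -c "from h import *;st()"
```

```text
t 7.0 pos [ 0.4643 -0.254   0.2632] rpy [-3.1415e+00 -2.0000e-04 -1.0607e+00] F [-2.68  0.41  2.55] M [0.356 0.308 0.002] w 0.0399 ff 30.0 q6 2.024
```

Request:
play_rows(translation=[[0,0,0],[0,0,0]], twist=[[0,0,-0.8],[0,0,0]], gripper=[-1,-1])

```text
time: 7.2
tool_pos: [0.4643, -0.2539, 0.263]
ee_rot: [-3.141, -0.0, -0.981]
wrist_force: [1.9, -0.6, -1.2]
width: 0.0398
finger_force: 30.0
```

```bash
python3 -c "from h import *;st()"
```

```text
t 7.2 pos [ 0.4643 -0.2539  0.263 ] rpy [-3.1414e+00 -1.0000e-04 -9.8090e-01] F [ 1.88 -0.56 -1.15] M [-0.056 -0.266  0.054] w 0.0398 ff 30.0 q6 1.944
```

Request:
play_rows(translation=[[0,0,0],[0,0,0]], twist=[[0,0,-0.8],[0,0,0]], gripper=[-1,-1])

```text
time: 7.4
tool_pos: [0.4644, -0.2539, 0.2632]
ee_rot: [-3.141, -0.0, -0.901]
wrist_force: [-1.2, 1.1, 1.3]
width: 0.04
finger_force: 30.0
```

```bash
python3 -c "from h import *;st()"
```

```text
t 7.4 pos [ 0.4644 -0.2539  0.2632] rpy [-3.1412e+00 -2.0000e-04 -9.0100e-01] F [-1.24  1.11  1.26] M [0.257 0.159 0.139] w 0.04 ff 30.0 q6 1.864
```

Request:
play_rows(translation=[[0,0,0],[0,0,0]], twist=[[0,0,-0.8],[0,0,0]], gripper=[-1,-1])

```text
time: 7.6
tool_pos: [0.4644, -0.2537, 0.2631]
ee_rot: [-3.141, 0.0, -0.821]
wrist_force: [-0.2, 0.7, 1.4]
width: 0.0395
finger_force: 30.0
```

```bash
python3 -c "from h import *;st()"
```

```text
t 7.6 pos [ 0.4644 -0.2537  0.2631] rpy [-3.1406e+00  2.0000e-04 -8.2120e-01] F [-0.19  0.66  1.36] M [ 0.47  -0.266  0.304] w 0.0395 ff 30.0 q6 1.784
```

Request:
play_rows(translation=[[0,0,0],[0,0,0]], twist=[[0,0,-0.8],[0,0,0]], gripper=[-1,-1])

```text
time: 7.8
tool_pos: [0.4644, -0.254, 0.2631]
ee_rot: [-3.141, -0.0, -0.743]
wrist_force: [1.3, 0.9, 0.3]
width: 0.0394
finger_force: 30.0
```

```bash
python3 -c "from h import *;st()"
```

```text
t 7.8 pos [ 0.4644 -0.254   0.2631] rpy [-3.1411e+00 -5.0000e-04 -7.4280e-01] F [1.25 0.86 0.28] M [ 0.163 -0.199 -0.172] w 0.0394 ff 30.0 q6 1.706
```

Request:
play_rows(translation=[[0,0,0],[0,0,0]], twist=[[0,0,-0.8],[0,0,0]], gripper=[-1,-1])

```text
time: 8.0
tool_pos: [0.4643, -0.2539, 0.2631]
ee_rot: [-3.141, 0.0, -0.662]
wrist_force: [0.9, 1.4, -0.0]
width: 0.0397
finger_force: 30.0
```

```bash
python3 -c "from h import *;st()"
```

```text
t 8.0 pos [ 0.4643 -0.2539  0.2631] rpy [-3.1409e+00  3.0000e-04 -6.6210e-01] F [ 0.89  1.45 -0.02] M [ 0.33  -0.088 -0.145] w 0.0397 ff 30.0 q6 1.625
```

Request:
play_rows(translation=[[0,0,0],[0,0,0]], twist=[[0,0,-0.8],[0,0,0]], gripper=[-1,-1])

```text
time: 8.2
tool_pos: [0.4642, -0.254, 0.2631]
ee_rot: [3.142, -0.0, -0.582]
wrist_force: [0.9, 0.6, -0.2]
width: 0.0398
finger_force: 30.0
```

```bash
python3 -c "from h import *;st()"
```

```text
t 8.2 pos [ 0.4642 -0.254   0.2631] rpy [ 3.1415e+00 -1.0000e-04 -5.8220e-01] F [ 0.91  0.64 -0.17] M [ 0.164 -0.056 -0.381] w 0.0398 ff 30.0 q6 1.545
```

Request:
play_rows(translation=[[0,0,0],[0,0,0]], twist=[[0,0,-0.8],[0,0,0]], gripper=[-1,-1])

```text
time: 8.4
tool_pos: [0.4643, -0.2539, 0.263]
ee_rot: [-3.141, -0.0, -0.502]
wrist_force: [1.2, 1.7, 0.5]
width: 0.0397
finger_force: 30.0
```

```bash
python3 -c "from h import *;st()"
```

```text
t 8.4 pos [ 0.4643 -0.2539  0.263 ] rpy [-3.1414 -0.     -0.5018] F [1.22 1.67 0.47] M [ 0.366 -0.153 -0.269] w 0.0397 ff 30.0 q6 1.465
```

Request:
play_rows(translation=[[0,0,0],[0,0,0]], twist=[[0,0,-0.8],[0,0,0]], gripper=[-1,-1])

```text
time: 8.6
tool_pos: [0.4643, -0.2537, 0.2631]
ee_rot: [-3.141, 0.0, -0.421]
wrist_force: [-1.1, 3.2, 2.9]
width: 0.0396
finger_force: 30.0
```

```bash
python3 -c "from h import *;st()"
```

```text
t 8.6 pos [ 0.4643 -0.2537  0.2631] rpy [-3.1408e+00  2.0000e-04 -4.2150e-01] F [-1.06  3.16  2.93] M [0.751 0.136 0.002] w 0.0396 ff 30.0 q6 1.385
```

Request:
play_rows(translation=[[0,0,0],[0,0,0]], twist=[[0,0,-0.8],[0,0,0]], gripper=[-1,-1])

```text
time: 8.8
tool_pos: [0.4643, -0.2536, 0.2631]
ee_rot: [-3.141, 0.0, -0.341]
wrist_force: [0.4, 3.4, 3.0]
width: 0.0397
finger_force: 30.0
```

```bash
python3 -c "from h import *;st()"
```

```text
t 8.8 pos [ 0.4643 -0.2536  0.2631] rpy [-3.1406e+00  5.0000e-04 -3.4130e-01] F [0.45 3.43 3.04] M [ 0.94  -0.089  0.105] w 0.0397 ff 30.0 q6 1.305
```

Request:
play_rows(translation=[[0,0,0],[0,0,0]], twist=[[0,0,-0.8],[0,0,0]], gripper=[-1,-1])

```text
time: 9.0
tool_pos: [0.4644, -0.2536, 0.263]
ee_rot: [-3.14, -0.0, -0.262]
wrist_force: [-1.1, 6.4, 6.4]
width: 0.0398
finger_force: 30.1
```

```bash
python3 -c "from h import *;st()"
```

```text
t 9.0 pos [ 0.4644 -0.2536  0.263 ] rpy [-3.1404e+00 -2.0000e-04 -2.6160e-01] F [-1.11  6.39  6.37] M [ 1.383 -0.03   0.158] w 0.0398 ff 30.1 q6 1.225
```

Request:
play_rows(translation=[[0,0,0],[0,0,0]], twist=[[0,0,-0.8],[0,0,0]], gripper=[-1,-1])

```text
time: 9.2
tool_pos: [0.4643, -0.2538, 0.263]
ee_rot: [-3.141, -0.0, -0.182]
wrist_force: [2.0, 3.7, 1.9]
width: 0.0398
finger_force: 30.0
```

```bash
python3 -c "from h import *;st()"
```

```text
t 9.2 pos [ 0.4643 -0.2538  0.263 ] rpy [-3.1408e+00 -2.0000e-04 -1.8240e-01] F [1.99 3.65 1.9 ] M [ 1.237 -0.279 -0.246] w 0.0398 ff 30.0 q6 1.145
```

Request:
play_rows(translation=[[0,0,0],[0,0,0]], twist=[[0,0,-0.8],[0,0,0]], gripper=[-1,-1])

```text
time: 9.4
tool_pos: [0.4644, -0.2537, 0.263]
ee_rot: [-3.14, -0.001, -0.102]
wrist_force: [2.4, 5.0, 0.8]
width: 0.0393
finger_force: 30.0
```

```bash
python3 -c "from h import *;st()"
```

```text
t 9.4 pos [ 0.4644 -0.2537  0.263 ] rpy [-3.1404e+00 -6.0000e-04 -1.0190e-01] F [2.4  5.01 0.78] M [ 1.086 -0.355 -0.107] w 0.0393 ff 30.0 q6 1.065
```

Request:
play_rows(translation=[[0,0,0],[0,0,0]], twist=[[0,0,-0.8],[0,0,0]], gripper=[-1,-1])

```text
time: 9.6
tool_pos: [0.4643, -0.2537, 0.263]
ee_rot: [-3.14, -0.0, -0.022]
wrist_force: [2.1, 5.5, 1.0]
width: 0.0396
finger_force: 30.0
```

```bash
python3 -c "from h import *;st()"
```

```text
t 9.6 pos [ 0.4643 -0.2537  0.263 ] rpy [-3.1404e+00 -2.0000e-04 -2.1800e-02] F [2.13 5.52 1.03] M [ 1.053 -0.323 -0.09 ] w 0.0396 ff 30.0 q6 0.985
```

Request:
play_rows(translation=[[0,0,0],[0,0,0]], twist=[[0,0,-0.8],[0,0,0]], gripper=[-1,-1])

```text
time: 9.8
tool_pos: [0.4643, -0.2536, 0.2631]
ee_rot: [-3.14, 0.0, 0.059]
wrist_force: [-0.6, 4.9, -1.2]
width: 0.0398
finger_force: 29.9
```

```bash
python3 -c "from h import *;st()"
```

```text
t 9.8 pos [ 0.4643 -0.2536  0.2631] rpy [-3.1402e+00  1.0000e-04  5.8900e-02] F [-0.59  4.91 -1.24] M [ 1.315 -0.176  0.049] w 0.0398 ff 29.9 q6 0.904
```

Request:
play_rows(translation=[[0,0,0],[0,0,0]], twist=[[0,0,-0.8],[0,0,0]], gripper=[-1,-1])

```text
time: 10.0
tool_pos: [0.4643, -0.2535, 0.2631]
ee_rot: [-3.14, -0.0, 0.139]
wrist_force: [-0.2, 6.0, 4.7]
width: 0.0396
finger_force: 30.0
```

```bash
python3 -c "from h import *;st()"
```

```text
t 10.0 pos [ 0.4643 -0.2535  0.2631] rpy [-3.140e+00 -1.000e-04  1.391e-01] F [-0.24  6.01  4.72] M [1.395 0.167 0.081] w 0.0396 ff 30.0 q6 0.824
```

Request:
play_rows(translation=[[0,0,0],[0,0,0]], twist=[[0,0,-0.8],[0,0,0]], gripper=[-1,-1])

```text
time: 10.2
tool_pos: [0.4643, -0.2535, 0.263]
ee_rot: [-3.14, -0.0, 0.219]
wrist_force: [0.8, 6.0, 2.1]
width: 0.0395
finger_force: 30.0
```

```bash
python3 -c "from h import *;st()"
```

```text
t 10.2 pos [ 0.4643 -0.2535  0.263 ] rpy [-3.1399e+00 -2.0000e-04  2.1870e-01] F [0.78 6.03 2.06] M [ 1.252 -0.177  0.011] w 0.0395 ff 30.0 q6 0.744
```

Request:
play_rows(translation=[[0,0,0],[0,0,0]], twist=[[0,0,-0.8],[0,0,0]], gripper=[-1,-1])

```text
time: 10.4
tool_pos: [0.4643, -0.2536, 0.263]
ee_rot: [-3.14, -0.0, 0.298]
wrist_force: [1.5, 5.2, 2.3]
width: 0.0398
finger_force: 30.0
```

```bash
python3 -c "from h import *;st()"
```

```text
t 10.4 pos [ 0.4643 -0.2536  0.263 ] rpy [-3.14e+00 -5.00e-04  2.98e-01] F [1.54 5.21 2.32] M [ 1.266 -0.182 -0.064] w 0.0398 ff 30.0 q6 0.665
```

Request:
play_rows(translation=[[0,0,0],[0,0,0]], twist=[[0,0,-0.8],[0,0,0]], gripper=[-1,-1])

```text
time: 10.6
tool_pos: [0.4643, -0.2534, 0.263]
ee_rot: [-3.14, -0.001, 0.379]
wrist_force: [2.2, 6.4, 1.4]
width: 0.0397
finger_force: 30.0
```

```bash
python3 -c "from h import *;st()"
```

```text
t 10.6 pos [ 0.4643 -0.2534  0.263 ] rpy [-3.1397e+00 -8.0000e-04  3.7870e-01] F [2.21 6.45 1.39] M [ 1.328 -0.21   0.084] w 0.0397 ff 30.0 q6 0.584
```

Request:
play_rows(translation=[[0,0,0],[0,0,0]], twist=[[0,0,-0.8],[0,0,0]], gripper=[-1,-1])

```text
time: 10.8
tool_pos: [0.4642, -0.2535, 0.2631]
ee_rot: [-3.14, -0.0, 0.459]
wrist_force: [-1.9, 6.6, 3.6]
width: 0.0396
finger_force: 30.0
```

```bash
python3 -c "from h import *;st()"
```

```text
t 10.8 pos [ 0.4642 -0.2535  0.2631] rpy [-3.1398e+00 -4.0000e-04  4.5880e-01] F [-1.94  6.61  3.58] M [1.357 0.28  0.059] w 0.0396 ff 30.0 q6 0.504
```

```bash
cat >> h.py <<'E'
def av(n=5):
    a=[]
    for i in range(n):
        o=robot.get_obs();a.append([o["ee_rot"][2],o["wrist_torque"][2],o["joint_torque"][5],*o["wrist_force"],*o["wrist_torque"][:2]])
        if i<n-1: robot.snapshot("top")
    a=np.array(a);print("t",round(o["time"],2),"yaw",round(a[-1,0],4),"Mz",a[:,1].mean().round(3),"each",a[:,1].round(2),"j6",a[:,2].round(3),"F",a[:,3:].mean(0).round(2),"ff",round(o["finger_force"],1))
E
python3 -c "from h import *;av()"
```

```text
t 11.0 yaw 0.4574 Mz 0.053 each [0.06 0.01 0.07 0.02 0.11] j6 [-0.274 -0.01   0.011  0.033  0.032] F [ 0.19  5.9   2.29  1.33 -0.05] ff 30.0
```

Request:
play_rows(translation=[[0,0,0],[0,0,0]], twist=[[0,0,-0.7],[0,0,0]], gripper=[-1,-1])

```text
time: 11.2
tool_pos: [0.4642, -0.2535, 0.2631]
ee_rot: [-3.14, -0.0, 0.529]
wrist_force: [0.3, 5.6, 2.6]
width: 0.0393
finger_force: 30.0
```

```bash
python3 -c "from h import *;av(4)"
```

```text
t 11.35 yaw 0.5278 Mz 0.082 each [-0.02  0.15  0.11  0.09] j6 [-0.231  0.108  0.101  0.117] F [ 1.09  5.92  1.97  1.24 -0.15] ff 30.0
```

Request:
play_rows(translation=[[0,0,0],[0,0,0]], twist=[[0,0,-0.7],[0,0,0]], gripper=[-1,-1])

```text
time: 11.55
tool_pos: [0.4642, -0.2534, 0.263]
ee_rot: [-3.14, -0.001, 0.599]
wrist_force: [0.3, 6.1, 6.7]
width: 0.0399
finger_force: 30.1
```

```bash
python3 -c "from h import *;av(4)"
```

```text
t 11.7 yaw 0.5978 Mz 0.144 each [0.11 0.12 0.14 0.2 ] j6 [-0.111  0.075  0.114  0.16 ] F [ 0.35  5.93  3.29  1.32 -0.03] ff 30.0
```

Request:
play_rows(translation=[[0,0,0],[0,0,0]], twist=[[0,0,-0.5],[0,0,0]], gripper=[-1,-1])

```text
time: 11.9
tool_pos: [0.4642, -0.2535, 0.2631]
ee_rot: [-3.14, -0.001, 0.648]
wrist_force: [0.4, 6.0, 3.2]
width: 0.0399
finger_force: 30.0
```

```bash
python3 -c "from h import *;av(4)"
```

```text
t 12.05 yaw 0.6471 Mz -0.082 each [-0.09 -0.04 -0.07 -0.11] j6 [-0.253 -0.113 -0.083 -0.078] F [ 0.57  6.11  2.85  1.26 -0.08] ff 30.0
```

Request:
play_rows(translation=[[0,0,0],[0,0,0]], twist=[[0,0,-0.3],[0,0,0]], gripper=[-1,-1])

```text
time: 12.25
tool_pos: [0.4641, -0.2536, 0.2631]
ee_rot: [-3.14, -0.001, 0.677]
wrist_force: [-0.2, 5.4, 2.3]
width: 0.04
finger_force: 30.0
```

```bash
python3 -c "from h import *;av(4)"
```

```text
t 12.4 yaw 0.6766 Mz -0.232 each [-0.21 -0.19 -0.27 -0.26] j6 [-0.332 -0.248 -0.231 -0.227] F [ 0.44  5.54  2.14  1.21 -0.07] ff 30.0
```

Request:
play_rows(translation=[[0,0,0],[0,0,0]], twist=[[0,0,-0.3],[0,0,0]], gripper=[-1,-1])

```text
time: 12.6
tool_pos: [0.4642, -0.2536, 0.263]
ee_rot: [-3.14, -0.001, 0.707]
wrist_force: [-1.0, 6.2, 6.6]
width: 0.0395
finger_force: 30.1
```

```bash
python3 -c "from h import *;av(4)"
```

```text
t 12.75 yaw 0.7069 Mz -0.166 each [-0.26 -0.09 -0.17 -0.14] j6 [-0.413 -0.109 -0.2   -0.144] F [ 0.65  6.07  1.91  1.37 -0.12] ff 30.0
```

Request:
play_rows(translation=[[0,0,0],[0,0,0]], twist=[[0,0,-0.5],[0,0,0]], gripper=[-1,-1])

```text
time: 12.95
tool_pos: [0.4641, -0.2535, 0.2631]
ee_rot: [-3.14, -0.001, 0.758]
wrist_force: [-1.3, 6.0, -1.8]
width: 0.0401
finger_force: 29.9
```

```bash
python3 -c "from h import *;av(4)"
```

```text
t 13.1 yaw 0.7571 Mz -0.106 each [-0.13 -0.13 -0.14 -0.03] j6 [-0.312 -0.127 -0.11  -0.089] F [-0.32  6.02  4.41  1.24  0.14] ff 30.1
```

Request:
play_rows(translation=[[0,0,0],[0,0,0]], twist=[[0,0,-0.5],[0,0,0]], gripper=[-1,-1])

```text
time: 13.3
tool_pos: [0.4641, -0.2535, 0.2631]
ee_rot: [-3.14, -0.001, 0.808]
wrist_force: [-1.1, 5.9, 5.2]
width: 0.0403
finger_force: 30.0
```

```bash
python3 -c "from h import *;av(4)"
```

```text
t 13.45 yaw 0.8073 Mz -0.087 each [-0.13 -0.08 -0.06 -0.07] j6 [-0.237 -0.072 -0.047 -0.045] F [ 0.54  5.89  4.49  1.25 -0.01] ff 30.0
```

Request:
play_rows(translation=[[0,0,0],[0,0,0]], twist=[[0,0,-0.5],[0,0,0]], gripper=[-1,-1])

```text
time: 13.65
tool_pos: [0.4641, -0.2534, 0.263]
ee_rot: [-3.14, -0.001, 0.858]
wrist_force: [-1.0, 6.1, 6.5]
width: 0.0398
finger_force: 30.1
```

```bash
python3 -c "from h import *;av(4)"
```

```text
t 13.8 yaw 0.8574 Mz 0.023 each [0.02 0.03 0.04 0.  ] j6 [-0.17  -0.018  0.008  0.011] F [ 0.95  6.16  3.32  1.28 -0.17] ff 29.9
```

Request:
play_rows(translation=[[0,0,0],[0,0,0]], twist=[[0,0,-0.5],[0,0,0]], gripper=[-1,-1])

```text
time: 14.0
tool_pos: [0.4641, -0.2533, 0.2629]
ee_rot: [-3.139, -0.001, 0.908]
wrist_force: [1.6, 5.8, 7.3]
width: 0.0398
finger_force: 30.1
```

```bash
python3 -c "from h import *;av(4)"
```

```text
t 14.15 yaw 0.9076 Mz 0.073 each [0.07 0.07 0.04 0.12] j6 [-0.12   0.041  0.064  0.068] F [ 0.83  6.66  1.42  1.33 -0.15] ff 30.0
```

Request:
play_rows(translation=[[0,0,0],[0,0,0]], twist=[[0,0,-0.5],[0,0,0]], gripper=[-1,-1])

```text
time: 14.35
tool_pos: [0.4641, -0.2533, 0.2631]
ee_rot: [-3.139, -0.001, 0.959]
wrist_force: [2.1, 6.4, -2.3]
width: 0.0399
finger_force: 30.0
```

```bash
python3 -c "from h import *;av(4)"
```

```text
t 14.5 yaw 0.9578 Mz 0.117 each [0.09 0.16 0.11 0.12] j6 [-0.068  0.105  0.103  0.116] F [0.03 6.53 1.24 1.37 0.03] ff 30.1
```

Request:
play_rows(translation=[[0,0,0],[0,0,0]], twist=[[0,0,-0.5],[0,0,0]], gripper=[-1,-1])

```text
time: 14.7
tool_pos: [0.4641, -0.2534, 0.2631]
ee_rot: [-3.14, -0.001, 1.009]
wrist_force: [-0.9, 6.5, 3.5]
width: 0.0401
finger_force: 30.0
```

```bash
python3 -c "from h import *;av(4)"
```

```text
t 14.85 yaw 1.0079 Mz 0.162 each [0.16 0.17 0.16 0.17] j6 [-0.063  0.104  0.133  0.16 ] F [ 0.36  6.46  2.51  1.32 -0.03] ff 29.9
```

Request:
play_rows(translation=[[0,0,0],[0,0,0]], twist=[[0,0,-0.5],[0,0,0]], gripper=[-1,-1])

```text
time: 15.05
tool_pos: [0.4641, -0.2534, 0.263]
ee_rot: [-3.14, -0.001, 1.058]
wrist_force: [1.4, 6.2, 1.1]
width: 0.0399
finger_force: 30.0
```

```bash
python3 -c "from h import *;av(4)"
```

```text
t 15.2 yaw 1.0574 Mz 0.002 each [-0.01  0.04 -0.02 -0.  ] j6 [-0.163 -0.067 -0.042  0.002] F [ 0.53  5.86  3.12  1.29 -0.  ] ff 30.0
```

Request:
play_rows(translation=[[0,0,0],[0,0,0]], twist=[[0,0,-0.4],[0,0,0]], gripper=[-1,-1])

```text
time: 15.4
tool_pos: [0.464, -0.2535, 0.263]
ee_rot: [-3.14, -0.001, 1.098]
wrist_force: [0.9, 6.8, 2.6]
width: 0.0403
finger_force: 30.0
```

```bash
python3 -c "from h import *;av(4)"
```

```text
t 15.55 yaw 1.0971 Mz -0.045 each [-0.11 -0.04 -0.02 -0.01] j6 [-0.207 -0.085 -0.06  -0.057] F [0.58 6.66 3.22 1.3  0.03] ff 30.0
```

Request:
play_rows(translation=[[0,0,0],[0,0,0]], twist=[[0,0,-0.2],[0,0,0]], gripper=[-1,-1])

```text
time: 15.75
tool_pos: [0.464, -0.2535, 0.263]
ee_rot: [-3.14, -0.001, 1.117]
wrist_force: [0.1, 6.8, 3.8]
width: 0.0399
finger_force: 30.0
```

```bash
python3 -c "from h import *;av(4)"
```

```text
t 15.9 yaw 1.1168 Mz -0.238 each [-0.25 -0.23 -0.2  -0.27] j6 [-0.279 -0.215 -0.202 -0.201] F [ 0.39  6.23  2.97  1.25 -0.  ] ff 30.0
```

Request:
play_rows(translation=[[0,0,0],[0,0,0]], twist=[[0,0,-0.2],[0,0,0]], gripper=[-1,-1])

```text
time: 16.1
tool_pos: [0.464, -0.2537, 0.263]
ee_rot: [-3.14, -0.001, 1.137]
wrist_force: [0.1, 6.3, 2.1]
width: 0.0399
finger_force: 30.0
```

```bash
python3 -c "from h import *;av(4)"
```

```text
t 16.25 yaw 1.1366 Mz -0.25 each [-0.25 -0.24 -0.25 -0.26] j6 [-0.3   -0.247 -0.237 -0.235] F [-0.04  5.74  2.5   1.05  0.01] ff 30.0
```

Request:
play_rows(translation=[[0,0,0],[0,0,0]], twist=[[0,0,-0.2],[0,0,0]], gripper=[-1,-1])

```text
time: 16.45
tool_pos: [0.4639, -0.2539, 0.2629]
ee_rot: [-3.14, 0.0, 1.158]
wrist_force: [-0.2, 5.2, 3.0]
width: 0.0396
finger_force: 30.0
```

```bash
python3 -c "from h import *;av(4)"
```

```text
t 16.6 yaw 1.1596 Mz -0.138 each [-0.12 -0.12 -0.18 -0.14] j6 [-0.164 -0.127 -0.134 -0.12 ] F [-1.07  5.29  2.19  0.98  0.17] ff 30.0
```

Request:
play_rows(translation=[[0,0,0],[0,0,0]], twist=[[0,0,-0.2],[0,0,0]], gripper=[-1,-1])

```text
time: 16.8
tool_pos: [0.4639, -0.254, 0.2629]
ee_rot: [-3.14, -0.0, 1.18]
wrist_force: [-1.4, 5.8, 3.4]
width: 0.0397
finger_force: 30.0
```

```bash
python3 -c "from h import *;av(4)"
```

```text
t 16.95 yaw 1.1797 Mz -0.558 each [-0.53 -0.55 -0.55 -0.61] j6 [-0.63  -0.568 -0.556 -0.554] F [-1.43  5.31  2.82  0.96  0.29] ff 30.0
```

Request:
play_rows(translation=[[0,0,0],[0,0,0]], twist=[[0,0,-0.3],[0,0,0]], gripper=[-1,-1])

```text
time: 17.15
tool_pos: [0.4638, -0.2543, 0.2629]
ee_rot: [-3.141, 0.001, 1.211]
wrist_force: [-2.7, 3.3, 1.8]
width: 0.0397
finger_force: 30.0
```

```bash
python3 -c "from h import *;av(4)"
```

```text
t 17.3 yaw 1.2112 Mz -0.344 each [-0.32 -0.33 -0.36 -0.36] j6 [-0.476 -0.382 -0.358 -0.356] F [-2.82  3.03  1.98  0.51  0.55] ff 30.0
```

The stop was felt at yaw of about 1.18 (0.56 N m). Now I'll turn clockwise and count the clicks.

Request:
play_rows(translation=[[0,0,0],[0,0,0]], twist=[[0,0,0.5],[0,0,0]], gripper=[-1,-1])

```text
time: 17.5
tool_pos: [0.4639, -0.2542, 0.2629]
ee_rot: [-3.141, 0.001, 1.162]
wrist_force: [-3.2, 1.4, 1.6]
width: 0.0396
finger_force: 30.0
```

```bash
python3 -c "from h import *;av(3)"
```

```text
t 17.6 yaw 1.1628 Mz -0.159 each [-0.15 -0.13 -0.19] j6 [ 0.076 -0.081 -0.125] F [-3.59  1.86  1.71  0.44  0.79] ff 30.0
```

Request:
play_rows(translation=[[0,0,0],[0,0,0]], twist=[[0,0,0.5],[0,0,0]], gripper=[-1,-1])

```text
time: 17.8
tool_pos: [0.4639, -0.2541, 0.2629]
ee_rot: [-3.14, 0.001, 1.113]
wrist_force: [-4.4, 2.7, -0.2]
width: 0.0397
finger_force: 30.0
```

```bash
python3 -c "from h import *;av(3)"
```

```text
t 17.9 yaw 1.1133 Mz 0.101 each [0.1  0.12 0.08] j6 [0.286 0.119 0.066] F [-4.56  2.73  0.94  0.49  0.92] ff 30.0
```

Request:
play_rows(translation=[[0,0,0],[0,0,0]], twist=[[0,0,0.5],[0,0,0]], gripper=[-1,-1])

```text
time: 18.1
tool_pos: [0.464, -0.2539, 0.2628]
ee_rot: [-3.14, 0.001, 1.063]
wrist_force: [-3.0, 2.5, 1.0]
width: 0.04
finger_force: 30.0
```

```bash
python3 -c "from h import *;av(3)"
```

```text
t 18.2 yaw 1.0637 Mz 0.212 each [0.2  0.22 0.21] j6 [0.399 0.243 0.212] F [-3.77  2.68  1.96  0.56  0.95] ff 30.0
```

Request:
play_rows(translation=[[0,0,0],[0,0,0]], twist=[[0,0,0.5],[0,0,0]], gripper=[-1,-1])

```text
time: 18.4
tool_pos: [0.4639, -0.2541, 0.2629]
ee_rot: [-3.14, 0.001, 1.012]
wrist_force: [-6.5, 2.4, 3.6]
width: 0.0398
finger_force: 30.0
```

```bash
python3 -c "from h import *;av(3)"
```

```text
t 18.5 yaw 1.0132 Mz 0.106 each [0.13 0.09 0.1 ] j6 [0.273 0.129 0.109] F [-5.52  2.68  5.83  0.45  1.11] ff 30.1
```

Request:
play_rows(translation=[[0,0,0],[0,0,0]], twist=[[0,0,0.5],[0,0,0]], gripper=[-1,-1])

```text
time: 18.7
tool_pos: [0.4639, -0.2541, 0.263]
ee_rot: [-3.14, 0.001, 0.962]
wrist_force: [-7.2, 2.3, 4.2]
width: 0.0398
finger_force: 30.0
```

```bash
python3 -c "from h import *;av(3)"
```

```text
t 18.8 yaw 0.963 Mz 0.036 each [ 0.03 -0.01  0.09] j6 [0.221 0.071 0.054] F [-5.84  2.35  6.28  0.42  1.21] ff 30.1
```

Request:
play_rows(translation=[[0,0,0],[0,0,0]], twist=[[0,0,0.5],[0,0,0]], gripper=[-1,-1])

```text
time: 19.0
tool_pos: [0.4638, -0.2541, 0.263]
ee_rot: [-3.14, 0.001, 0.912]
wrist_force: [-6.5, 1.8, 1.1]
width: 0.0399
finger_force: 30.0
```

```bash
python3 -c "from h import *;av(3)"
```

```text
t 19.1 yaw 0.9128 Mz -0.053 each [-0.04 -0.04 -0.08] j6 [ 0.165  0.009 -0.003] F [-6.7   2.49  5.02  0.43  1.28] ff 30.1
```

Request:
play_rows(translation=[[0,0,0],[0,0,0]], twist=[[0,0,0.5],[0,0,0]], gripper=[-1,-1])

```text
time: 19.3
tool_pos: [0.4638, -0.2541, 0.2629]
ee_rot: [-3.14, 0.001, 0.862]
wrist_force: [-4.6, 1.9, -2.7]
width: 0.04
finger_force: 29.9
```

```bash
python3 -c "from h import *;av(3)"
```

```text
t 19.4 yaw 0.8626 Mz -0.073 each [-0.04 -0.07 -0.11] j6 [ 0.133 -0.044 -0.051] F [-6.19  2.07  2.14  0.5   1.27] ff 30.1
```

Request:
play_rows(translation=[[0,0,0],[0,0,0]], twist=[[0,0,0.5],[0,0,0]], gripper=[-1,-1])

```text
time: 19.6
tool_pos: [0.4638, -0.2541, 0.2629]
ee_rot: [-3.14, 0.001, 0.812]
wrist_force: [-6.4, 2.5, 2.0]
width: 0.0398
finger_force: 30.0
```

```bash
python3 -c "from h import *;av(3)"
```

```text
t 19.7 yaw 0.8125 Mz -0.063 each [-0.   -0.11 -0.08] j6 [ 0.117 -0.105 -0.096] F [-6.53  2.3   5.15  0.43  1.27] ff 30.1
```

Request:
play_rows(translation=[[0,0,0],[0,0,0]], twist=[[0,0,0.5],[0,0,0]], gripper=[-1,-1])

```text
time: 19.9
tool_pos: [0.4638, -0.2541, 0.2629]
ee_rot: [-3.14, 0.001, 0.762]
wrist_force: [-5.1, 3.4, -3.0]
width: 0.0397
finger_force: 30.0
```

```bash
python3 -c "from h import *;av(3)"
```

```text
t 20.0 yaw 0.7625 Mz -0.126 each [-0.07 -0.15 -0.15] j6 [ 0.038 -0.096 -0.103] F [-5.67  2.75  0.98  0.57  1.23] ff 30.1
```

Request:
play_rows(translation=[[0,0,0],[0,0,0]], twist=[[0,0,0.5],[0,0,0]], gripper=[-1,-1])

```text
time: 20.2
tool_pos: [0.4638, -0.254, 0.2629]
ee_rot: [-3.14, 0.001, 0.712]
wrist_force: [-4.7, 3.3, 1.9]
width: 0.0396
finger_force: 30.0
```

```bash
python3 -c "from h import *;av(3)"
```

```text
t 20.3 yaw 0.713 Mz 0.045 each [0.04 0.06 0.03] j6 [0.192 0.048 0.018] F [-4.76  3.15  2.09  0.57  1.06] ff 30.0
```

Request:
play_rows(translation=[[0,0,0],[0,0,0]], twist=[[0,0,0.5],[0,0,0]], gripper=[-1,-1])

```text
time: 20.5
tool_pos: [0.4638, -0.2538, 0.2629]
ee_rot: [-3.14, 0.001, 0.663]
wrist_force: [-5.2, 4.1, 2.9]
width: 0.0395
finger_force: 30.0
```

```bash
python3 -c "from h import *;av(3)"
```

```text
t 20.6 yaw 0.6638 Mz 0.261 each [0.24 0.27 0.27] j6 [0.447 0.294 0.261] F [-5.32  3.9   2.79  0.69  1.11] ff 30.0
```

Request:
play_rows(translation=[[0,0,0],[0,0,0]], twist=[[0,0,0.5],[0,0,0]], gripper=[-1,-1])

```text
time: 20.8
tool_pos: [0.4637, -0.254, 0.2629]
ee_rot: [-3.14, 0.002, 0.612]
wrist_force: [-6.1, 2.1, 2.3]
width: 0.0401
finger_force: 30.0
```

```bash
python3 -c "from h import *;av(3)"
```

```text
t 20.9 yaw 0.6129 Mz -0.029 each [-0.03 -0.04 -0.02] j6 [ 0.139  0.002 -0.028] F [-5.95  2.8   2.9   0.57  1.11] ff 30.0
```

Request:
play_rows(translation=[[0,0,0],[0,0,0]], twist=[[0,0,0.5],[0,0,0]], gripper=[-1,-1])

```text
time: 21.1
tool_pos: [0.4637, -0.254, 0.2629]
ee_rot: [-3.14, 0.002, 0.562]
wrist_force: [-5.9, 2.8, 2.6]
width: 0.0398
finger_force: 30.0
```

```bash
python3 -c "from h import *;av(3)"
```

```text
t 21.2 yaw 0.5631 Mz 0.047 each [-0.05  0.11  0.09] j6 [0.069 0.097 0.117] F [-5.36  3.43  2.64  0.7   1.07] ff 30.0
```

Request:
play_rows(translation=[[0,0,0],[0,0,0]], twist=[[0,0,0.5],[0,0,0]], gripper=[-1,-1])

```text
time: 21.4
tool_pos: [0.4638, -0.2539, 0.2629]
ee_rot: [-3.14, 0.001, 0.512]
wrist_force: [-7.1, 2.4, 7.2]
width: 0.0396
finger_force: 30.1
```

```bash
python3 -c "from h import *;av(3)"
```

```text
t 21.5 yaw 0.5129 Mz 0.002 each [-0.01  0.04 -0.02] j6 [0.226 0.047 0.01 ] F [-4.85  2.64  1.79  0.59  0.94] ff 30.0
```

Request:
play_rows(translation=[[0,0,0],[0,0,0]], twist=[[0,0,0.5],[0,0,0]], gripper=[-1,-1])

```text
time: 21.7
tool_pos: [0.4637, -0.2539, 0.2629]
ee_rot: [-3.14, 0.002, 0.462]
wrist_force: [-4.3, 2.8, -1.9]
width: 0.0396
finger_force: 30.0
```

```bash
python3 -c "from h import *;av(3)"
```

```text
t 21.8 yaw 0.4628 Mz -0.039 each [-0.04 -0.02 -0.06] j6 [ 0.13  -0.029 -0.031] F [-6.68  2.81  1.49  0.64  1.29] ff 30.1
```

Request:
play_rows(translation=[[0,0,0],[0,0,0]], twist=[[0,0,0.5],[0,0,0]], gripper=[-1,-1])

```text
time: 22.0
tool_pos: [0.4637, -0.2539, 0.2629]
ee_rot: [-3.14, 0.002, 0.412]
wrist_force: [-6.1, 3.2, 7.5]
width: 0.0399
finger_force: 30.1
```

```bash
python3 -c "from h import *;av(3)"
```

```text
t 22.1 yaw 0.4126 Mz -0.104 each [-0.07 -0.09 -0.15] j6 [ 0.093 -0.033 -0.13 ] F [-5.97  3.05  3.19  0.55  1.15] ff 30.0
```

Request:
play_rows(translation=[[0,0,0],[0,0,0]], twist=[[0,0,0.4],[0,0,0]], gripper=[-1,-1])

```text
time: 22.3
tool_pos: [0.4637, -0.2539, 0.2629]
ee_rot: [-3.14, 0.002, 0.372]
wrist_force: [-7.8, 4.1, 3.9]
width: 0.0399
finger_force: 30.0
```

```bash
python3 -c "from h import *;av(3)"
```

```text
t 22.4 yaw 0.3724 Mz -0.119 each [-0.13 -0.13 -0.09] j6 [ 0.041 -0.113 -0.143] F [-5.76  3.43  3.53  0.59  1.06] ff 30.0
```

Request:
play_rows(translation=[[0,0,0],[0,0,0]], twist=[[0,0,0.4],[0,0,0]], gripper=[-1,-1])

```text
time: 22.6
tool_pos: [0.4637, -0.254, 0.2629]
ee_rot: [-3.14, 0.002, 0.332]
wrist_force: [-5.5, 3.2, 1.4]
width: 0.0399
finger_force: 30.0
```

```bash
python3 -c "from h import *;av(3)"
```

```text
t 22.7 yaw 0.3327 Mz -0.083 each [-0.15 -0.07 -0.03] j6 [ 0.009 -0.036 -0.006] F [-5.35  3.13  1.99  0.78  1.2 ] ff 30.0
```

Request:
play_rows(translation=[[0,0,0],[0,0,0]], twist=[[0,0,0.4],[0,0,0]], gripper=[-1,-1])

```text
time: 22.9
tool_pos: [0.4637, -0.2539, 0.2629]
ee_rot: [-3.14, 0.002, 0.292]
wrist_force: [-6.7, 3.2, 2.9]
width: 0.0397
finger_force: 30.0
```

```bash
python3 -c "from h import *;av(3)"
```

```text
t 23.0 yaw 0.2931 Mz 0.026 each [0.   0.03 0.05] j6 [0.137 0.023 0.043] F [-5.76  3.59  2.4   0.76  1.13] ff 30.0
```

Request:
play_rows(translation=[[0,0,0],[0,0,0]], twist=[[0,0,0.4],[0,0,0]], gripper=[-1,-1])

```text
time: 23.2
tool_pos: [0.4637, -0.2537, 0.2629]
ee_rot: [-3.14, 0.002, 0.253]
wrist_force: [-5.8, 3.9, 2.9]
width: 0.0399
finger_force: 30.0
```

```bash
python3 -c "from h import *;av(3)"
```

```text
t 23.3 yaw 0.2535 Mz 0.129 each [0.14 0.12 0.12] j6 [0.288 0.182 0.16 ] F [-5.51  3.81  2.75  0.78  1.15] ff 30.0
```

Request:
play_rows(translation=[[0,0,0],[0,0,0]], twist=[[0,0,0.4],[0,0,0]], gripper=[-1,-1])

```text
time: 23.5
tool_pos: [0.4638, -0.2535, 0.2629]
ee_rot: [-3.14, 0.002, 0.214]
wrist_force: [-5.5, 4.3, 3.4]
width: 0.0396
finger_force: 30.0
```

```bash
python3 -c "from h import *;av(3)"
```

```text
t 23.6 yaw 0.2142 Mz 0.354 each [0.39 0.35 0.33] j6 [0.501 0.377 0.351] F [-5.52  4.12  3.37  0.85  1.15] ff 30.0
```

Request:
play_rows(translation=[[0,0,0],[0,0,0]], twist=[[0,0,0.4],[0,0,0]], gripper=[-1,-1])

```text
time: 23.8
tool_pos: [0.4636, -0.2538, 0.2629]
ee_rot: [-3.14, 0.003, 0.172]
wrist_force: [-5.8, 3.7, 0.8]
width: 0.0394
finger_force: 30.0
```

```bash
python3 -c "from h import *;av(3)"
```

```text
t 23.9 yaw 0.1734 Mz 0.06 each [0.02 0.12 0.03] j6 [0.091 0.188 0.1  ] F [-4.86  3.41  1.85  0.79  1.11] ff 30.0
```

Request:
play_rows(translation=[[0,0,0],[0,0,0]], twist=[[0,0,0.4],[0,0,0]], gripper=[-1,-1])

```text
time: 24.1
tool_pos: [0.4637, -0.2538, 0.2629]
ee_rot: [-3.14, 0.003, 0.133]
wrist_force: [-4.3, 3.4, -2.8]
width: 0.0397
finger_force: 30.0
```

```bash
python3 -c "from h import *;av(3)"
```

```text
t 24.2 yaw 0.1331 Mz 0.047 each [0.03 0.05 0.06] j6 [0.194 0.073 0.057] F [-6.06  3.91  3.48  0.77  1.25] ff 30.1
```

Request:
play_rows(translation=[[0,0,0],[0,0,0]], twist=[[0,0,0.4],[0,0,0]], gripper=[-1,-1])

```text
time: 24.4
tool_pos: [0.4637, -0.2538, 0.2628]
ee_rot: [-3.14, 0.002, 0.092]
wrist_force: [-3.0, 3.4, 0.8]
width: 0.0397
finger_force: 30.0
```

```bash
python3 -c "from h import *;av(3)"
```

```text
t 24.5 yaw 0.093 Mz 0.027 each [ 0.08 -0.04  0.04] j6 [0.154 0.017 0.019] F [-5.38  3.74  1.51  0.78  1.11] ff 30.1
```

Request:
play_rows(translation=[[0,0,0],[0,0,0]], twist=[[0,0,0.5],[0,0,0]], gripper=[-1,-1])

```text
time: 24.7
tool_pos: [0.4637, -0.2538, 0.2628]
ee_rot: [-3.14, 0.002, 0.042]
wrist_force: [-5.7, 3.9, 7.5]
width: 0.0399
finger_force: 30.1
```

```bash
python3 -c "from h import *;av(3)"
```

```text
t 24.8 yaw 0.0428 Mz -0.076 each [-0.08 -0.1  -0.05] j6 [ 0.145 -0.018 -0.056] F [-5.6   3.89  3.25  0.67  1.19] ff 30.0
```

Request:
play_rows(translation=[[0,0,0],[0,0,0]], twist=[[0,0,0.5],[0,0,0]], gripper=[-1,-1])

```text
time: 25.0
tool_pos: [0.4637, -0.2538, 0.2628]
ee_rot: [-3.14, 0.002, -0.008]
wrist_force: [-2.6, 3.9, 2.2]
width: 0.0399
finger_force: 30.0
```

```bash
python3 -c "from h import *;av(3)"
```

```text
t 25.1 yaw -0.0073 Mz -0.072 each [-0.08 -0.03 -0.11] j6 [ 0.066 -0.024 -0.101] F [-5.3   4.07  4.25  0.79  1.13] ff 30.1
```

Request:
play_rows(translation=[[0,0,0],[0,0,0]], twist=[[0,0,0.5],[0,0,0]], gripper=[-1,-1])

```text
time: 25.3
tool_pos: [0.4637, -0.2538, 0.2628]
ee_rot: [-3.14, 0.003, -0.058]
wrist_force: [-3.5, 2.8, 0.3]
width: 0.0396
finger_force: 30.0
```

```bash
python3 -c "from h import *;av(3)"
```

```text
t 25.4 yaw -0.0575 Mz -0.153 each [-0.15 -0.18 -0.13] j6 [ 0.033 -0.151 -0.139] F [-6.01  3.52  3.37  0.72  1.22] ff 30.1
```

Request:
play_rows(translation=[[0,0,0],[0,0,0]], twist=[[0,0,0.4],[0,0,0]], gripper=[-1,-1])

```text
time: 25.6
tool_pos: [0.4637, -0.2538, 0.2629]
ee_rot: [-3.141, 0.002, -0.098]
wrist_force: [-4.6, 5.3, 0.9]
width: 0.0397
finger_force: 30.0
```

```bash
python3 -c "from h import *;av(3)"
```

```text
t 25.7 yaw -0.0974 Mz -0.127 each [-0.12 -0.16 -0.1 ] j6 [-0.016 -0.135 -0.135] F [-6.05  4.6   1.98  0.93  1.19] ff 30.0
```

Request:
play_rows(translation=[[0,0,0],[0,0,0]], twist=[[0,0,0.3],[0,0,0]], gripper=[-1,-1])

```text
time: 25.9
tool_pos: [0.4637, -0.2537, 0.2629]
ee_rot: [-3.141, 0.002, -0.128]
wrist_force: [-5.0, 4.7, 3.0]
width: 0.0398
finger_force: 30.0
```

```bash
python3 -c "from h import *;av(3)"
```

```text
t 26.0 yaw -0.1271 Mz -0.067 each [-0.06 -0.06 -0.08] j6 [ 0.06  -0.022 -0.038] F [-5.73  4.68  3.11  0.82  1.14] ff 30.0
```

Request:
play_rows(translation=[[0,0,0],[0,0,0]], twist=[[0,0,0.3],[0,0,0]], gripper=[-1,-1])

```text
time: 26.2
tool_pos: [0.4638, -0.2537, 0.2628]
ee_rot: [-3.141, 0.002, -0.157]
wrist_force: [-6.0, 3.8, 3.2]
width: 0.0401
finger_force: 30.0
```

```bash
python3 -c "from h import *;av(4)"
```

```text
t 26.35 yaw -0.1568 Mz 0.031 each [-0.08  0.03  0.11  0.06] j6 [0.075 0.077 0.125 0.06 ] F [-5.61  3.87  3.17  0.86  1.2 ] ff 30.0
```

The knob is now at rest on the third click: torque crossings at 0.715, 0.30 and -0.145, matching the sweep the other way. I'll release and lift.

Request:
play_rows(translation=[[0,0,0],[0,0,0],[0,0,0],[0,0,0],[0,0,-0.5],[0,0,-0.6],[0,0,-0.6],[0,0,0]], twist=[[0,0,0],[0,0,0],[0,0,0],[0,0,0],[0,0,0],[0,0,0],[0,0,0],[0,0,0]], gripper=[0.5,0.5,0.5,0.5,0.5,0.5,0.5,0.5])

```text
time: 27.15
tool_pos: [0.4651, -0.2548, 0.3353]
ee_rot: [3.137, -0.008, -0.158]
wrist_force: [0.3, 0.3, -0.9]
width: 0.0701
finger_force: 0.0
```

```bash
python3 - <<'E'
from h import *
o=st()
im=robot.snapshot("wrist");m=robot.camera_model("wrist")
im=im[:,:,::-1].copy();cv2.imwrite("pics/w2.png",im);hsv=cv2.cvtColor(im,cv2.COLOR_BGR2HSV)
g=(hsv[...,0]>45)&(hsv[...,0]<85)&(hsv[...,1]>120)
n,l,s,c=cv2.connectedComponentsWithStats(g.astype(np.uint8));i=np.argmax(s[1:,4])+1;print(s[i],c[i])
Rm=cv2.Rodrigues(m["rvec"])[0];t=np.ravel(m["tvec"])
d=Rm.T@np.linalg.solve(m["camera_matrix"],[*c[i],1]);C=-Rm.T@t;print(C+d*(.06-C[2])/d[2])
print([(np.round(d["centre"],4).tolist(),round(d["score"],2)) for d in robot.spot_point("start_top","wrist")[:2]])
need(o,[.454,-.3425,.275])
E
```

```text
t 27.15 pos [ 0.4651 -0.2548  0.3353] rpy [ 3.1375 -0.0082 -0.1581] F [ 0.31  0.31 -0.85] M [ 0.022 -0.014 -0.005] w 0.0701 ff 0.0 q6 1.121
[407 186  29  28 612] [420.84803922 199.2254902 ]
[ 0.4541749  -0.33931526  0.06      ]
[([0.4576, -0.3409, 0.0608], 0.76)]
need rows-units [0.058 2.204 1.516]
```

Request:
play_rows(translation=[[0.06,0.72,0],[0,0.72,0],[0,0.72,0],[0,0,0.5],[0,0,0.5],[0,0,0.3],[0,0,0],[0,0,0]], twist=[[0,0,0],[0,0,0],[0,0,0],[0,0,0],[0,0,0],[0,0,0],[0,0,0],[0,0,0]], gripper=[-1,-1,-1,-1,-1,-1,-1,-1])

```text
time: 28.05
tool_pos: [0.453, -0.3395, 0.2785]
ee_rot: [-3.141, 0.001, -0.158]
wrist_force: [0.6, 0.6, 0.7]
width: 0.0096
finger_force: 0.0
```

```bash
python3 - <<'E'
from h import *
robot.snapshot("top"); o=st()
need(o,[.4545,-.341,.262])
E
```

```text
t 28.1 pos [ 0.4532 -0.3397  0.2795] rpy [ 3.1411e+00 -6.0000e-04 -1.5780e-01] F [ 0.23 -0.5   0.52] M [-0.001 -0.004 -0.066] w 0.0059 ff 0.0 q6 0.985
need rows-units [0.037 0.027 0.438]
```

Request:
play_rows(translation=[[0.03,0.03,0.2],[0,0,0.2],[0,0,0],[0,0,0]], twist=[[0,0,0],[0,0,0],[0,0,0],[0,0,0]], gripper=[-1,-1,-1,-1])

```text
time: 28.5
tool_pos: [0.4539, -0.341, 0.2627]
ee_rot: [-3.141, 0.001, -0.158]
wrist_force: [0.3, -0.2, -0.3]
width: 0.0005
finger_force: 0.0
```

Request:
play_rows(translation=[[0,0,0.07],[0,0,0.07],[0,0,0]], twist=[[0,0,0],[0,0,0],[0,0,0]], gripper=[-1,-1,-1])

```text
time: 28.8
tool_pos: [0.4541, -0.3413, 0.2577]
ee_rot: [3.141, -0.001, -0.158]
wrist_force: [-0.1, 0.1, 1.0]
width: 0.0005
finger_force: 0.4
```

Request:
play_rows(translation=[[0,0,0.05],[0,0,0.05],[0,0,0]], twist=[[0,0,0],[0,0,0],[0,0,0]], gripper=[-1,-1,-1])

```text
time: 29.1
tool_pos: [0.4541, -0.3413, 0.2537]
ee_rot: [3.141, -0.001, -0.158]
wrist_force: [0.5, -0.7, 2.1]
width: 0.0002
finger_force: 1.4
```

Request:
play_rows(translation=[[0,0,0.03],[0,0,0.03],[0,0,0]], twist=[[0,0,0],[0,0,0],[0,0,0]], gripper=[-1,-1,-1])

```text
time: 29.4
tool_pos: [0.4541, -0.3413, 0.252]
ee_rot: [3.141, -0.001, -0.158]
wrist_force: [-0.7, 0.9, 5.3]
width: 0.0005
finger_force: 3.1
```

Request:
play_rows(translation=[[0,0,0.02],[0,0,0]], twist=[[0,0,0],[0,0,0]], gripper=[-1,-1])

```text
time: 29.6
tool_pos: [0.4541, -0.3412, 0.2519]
ee_rot: [3.141, -0.001, -0.158]
wrist_force: [-2.1, 1.2, 8.9]
width: 0.0006
finger_force: 4.6
```

Request:
play_rows(translation=[[0,0,0.03],[0,0,0]], twist=[[0,0,0],[0,0,0]], gripper=[-1,-1])

```text
time: 29.8
tool_pos: [0.4541, -0.3412, 0.2519]
ee_rot: [3.14, -0.001, -0.158]
wrist_force: [-3.1, 2.6, 14.1]
width: 0.0003
finger_force: 6.8
```

Request:
play_rows(translation=[[0,0,-0.3],[0,0,-0.8],[0,0,-1],[0,0,-0.5],[0,0,0],[0,0,0]], twist=[[0,0,0],[0,0,0],[0,0,0],[0,0,0],[0,0,0],[0,0,0]], gripper=[-1,-1,-1,-1,-1,-1])

```text
time: 30.4
tool_pos: [0.4538, -0.341, 0.352]
ee_rot: [-3.141, 0.001, -0.158]
wrist_force: [0.1, 0.5, 0.6]
width: 0.0005
finger_force: 0.0
```

```bash
python3 - <<'E'
from h import *
o=st()
cv2.imwrite("pics/w3.png",robot.snapshot("wrist")[:,:,::-1])
print([(np.round(d["centre"],4).tolist(),round(d["score"],2)) for d in robot.spot_point("start_top","wrist")[:2]])
E
```

```text
t 30.4 pos [ 0.4538 -0.341   0.352 ] rpy [-3.1409e+00  1.2000e-03 -1.5820e-01] F [0.11 0.53 0.6 ] M [-0.002 -0.025 -0.059] w 0.0005 ff 0.0 q6 0.985
[]
```

View pics/w3.png

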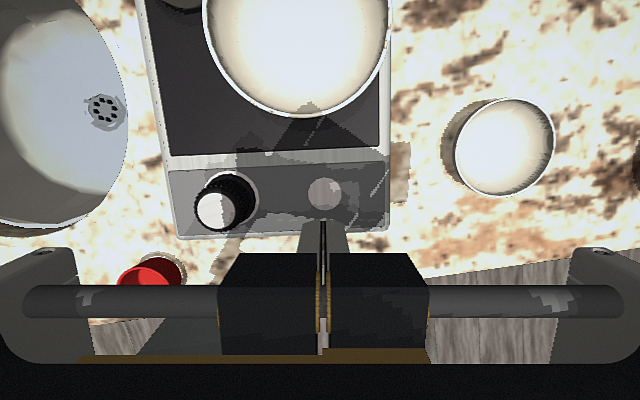

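The picture shows the button sunk in at (325,193) with no green left standing out. The knob is at (224,200) and the bowl is undisturbed. The hand is clear of everything, so I'm handing in.

```bash
python3 -c "from h import *;print(robot.close_job())"
```

```text
the job is handed in; nothing more can be done
None
```

I handed the job in at about 30 s: selector counted three clicks clockwise from the end stop (0.56 N m felt there), start button pushed to its stop with 14 N and staying in, and bowl, dish and shaker never touched; the hand-in gave no verdict.

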